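# Set the dosing pump's stroke collar to 8 and lock it

## Task

Turn the black star collar on top of the dosing pump up to 8 on its scale, click by click, without letting it go past 8. Then push the steel lock bolt fully home so that it holds the setting, and leave the bottle, the beaker and the box beside the pump as they are.

Things in the scene. Friction and masses are not known exactly. Their poses are not given: they have to be found in the camera images.
- pump: White dosing pump fixed to the bench. Origin on the bench (z = 0) under the collar's vertical axis. Housing x -80 to 80, y -100 to 95 mm; its flat top, the deck, is 95 mm above the bench, free space beyond it on the -y side. A round pump head (80 mm wide) stands out at the +y end to y = 133 mm, with a stub up to 108 mm above the bench at y = 112. Scale round the collar, bolt on the -y side.
- scale_5 (a point): Mark for 5 on the deck's scale, 62 mm from the collar's axis towards the pump's +y. The scale has 11 black marks on a half circle, radius 56 to 62 mm, those for 0, 5 and 10 longer (to 68 mm) and thicker: 0 towards the pump's -x, 5 towards +y, 10 towards +x. Numbers grow clockwise seen from above, one every 18 degrees.
- stroke (a joint): Collar angle, rad, growing clockwise seen from above; 0 = number 0, 0.3142 rad (18 deg) per number, 2.513 = number 8; stops 0.06 rad beyond 0 and 10. A sprung ball makes it rest on whole numbers: to leave one takes about 0.22 N m (5 N on a lug at radius 42 mm); from half-way it jumps on to the next number and settles there. Starts on a number from 0 to 2.
- collar_top (a point): Centre of the collar's top, on its axis, 139 mm above the bench. Black plastic: hub of radius 23 mm, skirt of radius 38 mm (104 to 111 mm above the bench) and four upright radial lugs 90 degrees apart, each 10 mm thick, from the hub to radius 50 mm, 104 to 135 mm above the bench.
- pointer (a point): Tip of the collar's pointer, 55 mm from the axis, 106 mm above the bench: a low white finger (4 mm wide and high) at the foot of one lug, which also has a white line on top. It turns with the collar and points at the number set (towards the pump's -x at 0). The other lugs lie at 90, 180 and 270 degrees from it.
- lock (a joint): Slide of the lock bolt, m: 0 fully out, 0.014 fully home against its stop; starts 0 to 2 mm in. It moves level towards the collar's axis (pump's +y), takes about 3 N to move and stays where it is left. Its thin nose goes between ribs under the collar: only with the collar resting on a number does it go home, else it stops 4 to 5 mm in. Once in, it blocks the collar.
- lock_tab (a point): Centre of the top of the bolt's upright steel thumb tab, 126 mm above the bench. The tab is 18 mm wide (pump's x), 10 mm thick (pump's y), from 96 to 126 mm above the bench; its centre lies 80 mm from the collar's axis on the pump's -y side when fully out, 66 mm when home.
- amber: Brown glass bottle with black cap, 68 mm diameter, 125 mm high, standing beside the pump; origin at the centre of its underside. Bystander.
- beaker: Glass beaker, 68 mm diameter, 85 mm high, standing near the pump; origin at the centre of its underside. Bystander.
- vialbox: Closed white plastic box, 110 x 75 x 45 mm, lying near the pump; origin at the centre of its underside. Bystander.

How it is judged:
By the outcome, as a careful person would: the job done as asked, in the order asked, and still so for the second after the job is handed in, with the robot touching nothing.
It also fails if it takes over 64 s, if anything falls off the work surface, if the arm or the gripper's body presses on something with over 40 N, if the wrist force passes 120 N, or if a joint passes its speed limit or range.

## Robot

A 7-joint arm with a two-finger parallel gripper is mounted at the origin on the work surface. World frame = base frame: x ahead of the robot, y to its left, z up, the work surface at z = 0. Lengths are in m, angles in rad, forces in N, time in s.
With the tool pointing down it reaches from about 0.4 to 0.875 m from the base axis. Payload 19.3 kg.
Tool frame: the origin (TCP) lies between the finger pads; the fingertips stand 17 mm ahead of it and the grasp point (between the pads) lies 2 mm behind it (arm.nose_length is the distance from the TCP to the fingertips, in m); z points along the fingers, y is the direction in which the jaws open and shut (so a half turn about z gives the same grasp; the last joint's range is limited). The gripper opens to 85 mm and grips with 20 to 120 N. Pads are 22 mm wide; open, the fingers measure 114 mm over their backs; the gripper's body (76 mm by 85 mm) begins 54 mm behind the grasp point. The pads swing forward as they close: fully open they stand 13 mm farther back than shut.
Start: joints at [1.154, 0.521, -0.036, 1.599, 0.021, 1.021, -0.113], TCP at [0.212, -0.588, 0.248] pointing down, gripper open.
Joint ranges: [-2.91, 2.91], [-0.3, 2.13], [-1.5, 1.42], [0.17, 2.43], [-1.26, 4.41], [0.16, 1.93], [-2.52, 2.52]. Speed limits (rad/s): [1.89, 1.89, 2.39, 2.39, 3.01, 3.01, 3.01].

## Interface

Orientations are given as a rotation vector (axis times angle).
In Python, from plant import arm gives the robot as it stands. The module is installed in compiled form; this text tells all that it offers.
- The arm moves only by the tool step_arm, never from a script. Its argument "moves" is a list of rows, each a list of 7 numbers: the shift along the tool's x, y, z in cm, then the turn, a rotation vector about the tool's x, y, z in degrees, then the opening, from 0 (shut) to 1 (fully open). In form: [[tx, ty, tz, ax, ay, az, fingers], ...]. A call has 1 to 12 rows; each row shifts and turns the commanded pose from where the row before left it, along the tool's axes as they then stand; what a row does not reach is not made up. A row lasts 1/8 s, in which the tool goes at most 62.5 mm and 10.7 degrees, less where a joint would pass 70% of its speed; a pose out of reach is approached as far as the arm can. A call with a gripper value outside its range is refused whole. The fingers move at their own pace and stop on an object; "force" is the grip in N (left out, the last holds). Time passes only in rows, so rows that do not move let the fingers close. It gives the time, the measured TCP pose, the force and the opening at its end, in the units of the state.
- arm.state(): the state, without advancing time (a new reading comes with each control period).
- arm.grab_frame(name): name is "side" or "top" or "wrist"; returns a dict with "frame" (384x512x3 uint8, blue, green, red), "depth" (384x512 float32, m along the optical axis (not along the pixel's ray), 0 where there is no reading), "fx", "fy", "cx", "cy" (pixels), "position" and "orientation" of the camera in the world; the wrist camera has in their place "T_tool_cam" (4x4, takes a point from camera to tool coordinates, whose origin is the TCP and whose axes are the flange's). Camera axes: x right, y up, looking along -z (the intrinsics and any distortion apply to the point x, -y, -z); pixel columns grow to the right and rows downward; lengths in m; the calibration is good to about 2 mm. A picture is of the moment at which its call begins: read the wrist's pose just before it.
- arm.finish_job(): hands the job in, once; it reports no verdict.
Trained networks look in the newest picture that a camera, given by its name, has taken for a name from the list of things; names that differ only in an ending like _2 or _b are one class to them, and where a whole thing is asked for, a point or a joint stands for the part that bears it (a point fixed in the world has none). Each returns a list of dicts, best first, with "confidence" (0 to 1); they miss things now and then, are a little off and sometimes report something else, mostly with a low value. They report only what shows in the picture. A call takes as long as a camera call.
- arm.find_in(name, camera): "uv" ([column, row] in pixels, amid what is visible of it).
- arm.outline_of(name, camera): "mask" (384x512 bool, what is visible of it) and "uv" ([column, row] in pixels, amid what is visible of it).
The state is a dict: "clock": time; "qpos": joint angles; "joint_velocities": joint speeds; "tau": joint torques, N m; "ee_pos": TCP position; "orientation": TCP orientation; "contact_force": force on the tool from outside, world axes, zero at the start; "torque": the same for the moment, N m; "finger_gap": finger opening in m.
Only numpy, scipy, OpenCV 4.12 (cv2) and the standard library are available. Lean on these libraries where they do the work, as an engineer would, in place of code of your own. Each camera call takes 0.05 s, during which the arm holds its last target.

## Working session

There is one attempt and no reset: what is moved stays moved. The work goes in short steps, Python scripts to look and compute and a tool call to move; the robot and the scene stay as the last step left them, time stands still between calls to the robot, and variables do not carry over. Pictures are saved under pics/ and viewed, and the job is handed in when it is done.

Besides the shell and the picture viewer there is one more tool, called by a JSON object that holds its "fn" and its "kwargs", one argument or row to a line. step_arm: Moves the arm, as the interface text tells. Its arguments: {"type":"object","properties":{"moves":{"type":"array"},"force":{"type":"number"}},"required":["moves"]}

```bash
mkdir -p pics; cat > h.py <<'E'
import numpy as np, cv2
from scipy.spatial.transform import Rotation as R
from plant import arm
def cam(name):
    s=arm.state(); f=arm.grab_frame(name)
    if "T_tool_cam" in f:
        T=np.eye(4);T[:3,:3]=R.from_rotvec(s["orientation"]).as_matrix();T[:3,3]=s["ee_pos"]
        f["T"]=T@np.array(f["T_tool_cam"])
    else:
        T=np.eye(4);o=np.array(f["orientation"])
        T[:3,:3]=o if o.shape==(3,3) else (R.from_rotvec(o).as_matrix() if o.size==3 else R.from_quat(o).as_matrix())
        T[:3,3]=f["position"];f["T"]=T
    return f
def ray(f,u,v):
    d=np.array([(u-f["cx"])/f["fx"],-(v-f["cy"])/f["fy"],-1.0])
    return f["T"][:3,3],f["T"][:3,:3]@d
def atz(f,u,v,z):
    o,d=ray(f,u,v);return o+d*(z-o[2])/d[2]
def atd(f,u,v):
    o,d=ray(f,u,v);return o+d*f["depth"][int(round(v)),int(round(u))]
def proj(f,p):
    q=np.linalg.inv(f["T"])@np.append(p,1);return np.array([f["cx"]+f["fx"]*q[0]/-q[2],f["cy"]+f["fy"]*q[1]/q[2]])
E
python3 - <<'E'
from h import *
for n in ["top","side","wrist"]:
    f=cam(n);cv2.imwrite(f"pics/{n}0.png",f["frame"])
    print(n,{k:np.array(v).round(3).tolist() for k,v in f.items() if k not in("frame","depth","T")})
    print(f["T"][:3].round(3).tolist())
    for t in ["pump","scale_5","collar_top","pointer","lock_tab","amber","beaker","vialbox"]:
        r=arm.find_in(t,n)
        for d in r[:2]: print(t,np.round(d["uv"],1),round(d["confidence"],2),atd(f,*d["uv"]).round(3))
print(arm.state())
E
```

```text
top {'fx': 369.511, 'fy': 369.511, 'cx': 256.007, 'cy': 193.954, 'position': [0.553, 0.043, 0.899], 'orientation': [0.079, -0.079, -1.575]}
[[-0.006, 0.995, -0.1, 0.553], [-1.0, -0.006, 0.0, 0.043], [-0.0, 0.1, 0.995, 0.899]]
pump [292.7 226.1] 0.67 [ 0.563 -0.032  0.14 ]
scale_5 [300.1 222.6] 0.59 [ 0.57  -0.047  0.141]
scale_5 [292.6 223.6] 0.57 [ 0.568 -0.032  0.14 ]
collar_top [295.7 224.7] 0.92 [ 0.566 -0.038  0.141]
pointer [296.1 224.3] 0.87 [0.553 0.043 0.899]
pointer [294. 225.] 0.51 [ 0.565 -0.034  0.143]
lock_tab [331.7 231.3] 0.51 [ 0.552 -0.117  0.11 ]
amber [187.4 228.5] 0.65 [0.559 0.186 0.125]
beaker [373.5 168.1] 0.86 [ 0.705 -0.245  0.005]
vialbox [251.  139.9] 0.77 [0.767 0.054 0.045]
vialbox [334.  232.1] 0.56 [ 0.55  -0.118  0.128]
side {'fx': 464.508, 'fy': 464.508, 'cx': 247.771, 'cy': 193.891, 'position': [-0.025, 0.71, 0.843], 'orientation': [0.43, -1.065, -2.162]}
[[-0.714, 0.43, -0.552, -0.025], [-0.7, -0.434, 0.567, 0.71], [0.004, 0.792, 0.611, 0.843]]
pump [285.6 212.6] 0.63 [0.53  0.003 0.095]
scale_5 [207.7 201.6] 0.69 [0.752 0.07  0.044]
scale_5 [283.8
[... 730 characters left out ...]
'qpos': array([ 1.15377653,  0.52142055, -0.03628048,  1.59950341,  0.02121449,
        1.02108165, -0.1127871 ]), 'joint_velocities': array([-3.62058270e-04, -5.58397925e-04,  3.06388683e-03, -8.68846964e-04,
       -1.07314908e-03, -9.49612827e-04,  6.21151580e-05]), 'tau': array([ 1.61706121e-04, -9.26835680e+01,  1.97847940e+00, -3.70251417e+01,
        1.81116565e-02,  1.87615369e-03, -2.83708886e-05]), 'ee_pos': array([ 0.21240443, -0.58779548,  0.24827697]), 'orientation': array([-3.09446454e+00, -5.41992390e-01,  4.21992144e-05]), 'contact_force': array([-0.42390487, -0.07814645,  0.24513812]), 'torque': array([ 0.01058219, -0.00688577, -0.05215704]), 'finger_gap': 0.085109648189517}
```

```bash
python3 - <<'E'
import cv2
a=cv2.imread('pics/top0.png');cv2.imwrite('pics/top0c.png',cv2.resize(a[130:320,150:400],None,fx=3.1,fy=3.1,interpolation=cv2.INTER_CUBIC))
a=cv2.imread('pics/side0.png');cv2.imwrite('pics/side0c.png',cv2.resize(a[120:310,170:410],None,fx=3.1,fy=3.1,interpolation=cv2.INTER_CUBIC))
E
```

```text
(no output)
```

View pics/top0c.png

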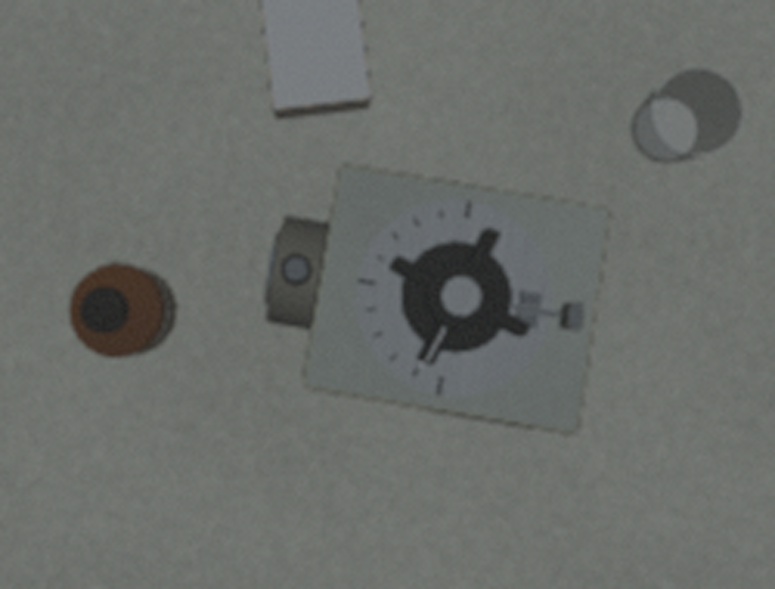

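View pics/side0c.png

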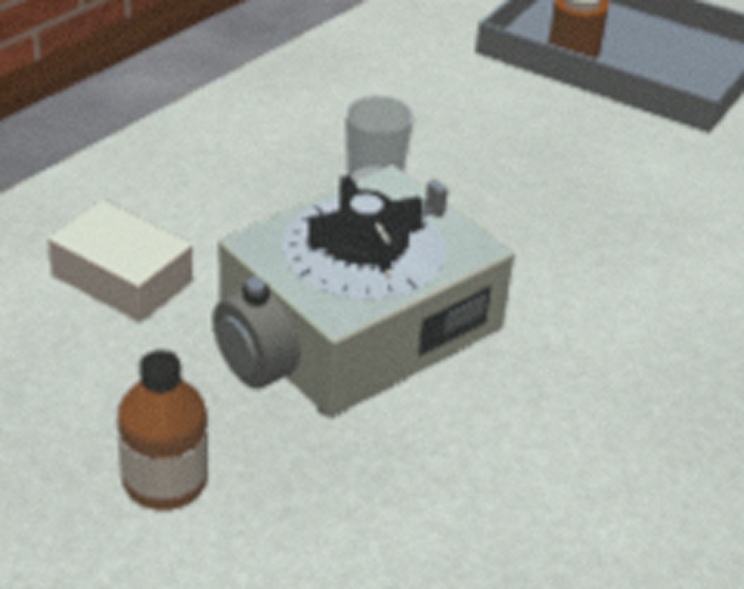

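```bash
python3 - <<'E'
from h import *
f=cam("top")
P=lambda x,y:(150+x/3.1-.35,130+y/3.1-.35)
for n,x,y,z in [("hub",462,297,.139),("m0",440,386,.095),("m5",367,282,.095),("m10",468,210,.095),("c1",344,164,.095),("c2",610,210,.095),("c3",575,433,.095),("c4",305,386,.095),("tab",572,316,.126),("tip?",424,362,.135),("lugR",527,330,.135),("lugT",489,233,.135),("lugL",397,263,.135),("lineend",444,330,.139)]:
    print(n,atz(f,*P(x,y),z).round(4))
    
E
```

```text
hub [ 0.5642 -0.0441  0.139 ]
m0 [ 0.5034 -0.0329  0.095 ]
m5 [0.5757 0.0172 0.095 ]
m10 [ 0.6259 -0.0545  0.095 ]
c1 [0.6591 0.0327 0.095 ]
c2 [ 0.6254 -0.1545  0.095 ]
c3 [ 0.4708 -0.1256  0.095 ]
c4 [0.5039 0.0608 0.095 ]
tab [ 0.5513 -0.1192  0.126 ]
tip? [ 0.5216 -0.0187  0.135 ]
lugR [ 0.5422 -0.0873  0.135 ]
lugT [ 0.6068 -0.0634  0.135 ]
lugL [ 0.5871 -0.0017  0.135 ]
lineend [ 0.5426 -0.0319  0.139 ]
```

The top view shows the hub at px (299,226), mark 0 at (292,254), 5 at (268,221), 10 at (301,197), the pointer lug near number 1, and the tab at (334,232). From these, the pump axis is at about (0.5645, -0.044), yaw is -10°, and the four lug directions agree on number 1.

Plan: straddle the hub with a finger in each of two opposite lug gaps, turn the tool about the collar axis, then push the tab with the jaws shut.

{"fn": "step_arm", "kwargs": {
  "moves": [
    [4.3, -3.27, 0, 0, 0, 0, 1],
    [4.3, -3.27, 0, 0, 0, 0, 1],
    [4.3, -3.27, 0, 0, 0, 0, 1],
    [4.3, -3.27, 0, 0, 0, 0, 1],
    [4.3, -3.27, 0, 0, 0, 0, 1],
    [4.3, -3.27, 0, 0, 0, 0, 1],
    [4.3, -3.27, 0, 0, 0, 0, 1],
    [4.3, -3.27, 0, 0, 0, 0, 1],
    [4.3, -3.27, 0, 0, 0, 0, 1],
    [4.3, -3.27, 0, 0, 0, 0, 1],
    [4.3, -3.27, 0, 0, 0, 0, 1],
    [4.3, -3.27, 0, 0, 0, 0, 1]
  ]
}}

```text
clock: 2.9
ee_pos: [0.5652, -0.0419, 0.2485]
orientation: [3.094, 0.542, 0.0]
contact_force: [0.7, -1.0, 0.3]
finger_gap: 0.0856
```

{"fn": "step_arm", "kwargs": {
  "moves": [
    [0, 0, 0, 0, 0, -10.5, 1],
    [0, 0, 0, 0, 0, -10.5, 1],
    [0, 0, 0, 0, 0, -10.5, 1],
    [0, 0, 0, 0, 0, -10.5, 1],
    [0, 0, 0, 0, 0, -10.5, 1],
    [0, 0, 0, 0, 0, -10.5, 1],
    [0, 0, 0, 0, 0, -10.5, 1],
    [0, 0, 0, 0, 0, -10.5, 1],
    [0, 0, 0, 0, 0, -10.5, 1],
    [0, 0, 0, 0, 0, -10.5, 1],
    [0, 0, 0, 0, 0, -10.5, 1],
    [0, 0, 0, 0, 0, -10.5, 1]
  ]
}}

```text
clock: 4.4
ee_pos: [0.5644, -0.0435, 0.2484]
orientation: [0.913, 3.006, -0.0]
contact_force: [-0.4, 0.4, 0.4]
finger_gap: 0.0851
```

{"fn": "step_arm", "kwargs": {
  "moves": [
    [0, 0, 0, 0, 0, -10.5, 1],
    [0, 0, 0, 0, 0, -10.5, 1],
    [0, 0, 0, 0, 0, -10.5, 1],
    [0, 0, 0, 0, 0, -10.5, 1],
    [0, 0, 0, 0, 0, -9, 1],
    [0, 0, 0, 0, 0, 0, 1]
  ]
}}

```text
clock: 5.15
ee_pos: [0.5643, -0.0436, 0.2481]
orientation: [0.459, -3.108, -0.001]
contact_force: [-0.6, 0.3, -0.8]
finger_gap: 0.0857
```

```bash
python3 - <<'E'
from h import *
s=arm.state();print(s["clock"],s["ee_pos"].round(4),s["qpos"].round(3));M=R.from_rotvec(s["orientation"]).as_matrix();print(M.round(3),np.degrees(np.arctan2(M[1,1],M[0,1])))
f=cam("wrist");cv2.imwrite("pics/w1.png",cv2.resize(f["frame"],(768,576)))
for p in [(.5645,-.044,.139)]: print(proj(f,p))
for t in ["collar_top","pointer","lock_tab","scale_5"]:
    for d in arm.find_in(t,"wrist")[:2]: print(t,np.round(d["uv"],1),round(d["confidence"],2),atd(f,*d["uv"]).round(3))
E
```

```text
5.15 [ 0.5643 -0.0436  0.2481] [ 0.625  0.582 -0.949  1.726  0.522  1.11   1.376]
[[-0.957 -0.289 -0.   ]
 [-0.289  0.957  0.   ]
 [ 0.     0.    -1.   ]] 106.80245912100195
[253.65371197 192.89296365]
collar_top [250.  187.3] 0.66 [ 0.56  -0.049  0.139]
pointer [253.7 185.3] 0.59 [ 0.557 -0.046  0.14 ]
lock_tab [183.4 153.8] 0.74 [ 0.551 -0.117  0.123]
scale_5 [250.2 181.5] 0.56 [ 0.555 -0.05   0.139]
scale_5 [434.2 224.6] 0.2 [0.554 0.17  0.088]
```

View pics/w1.png

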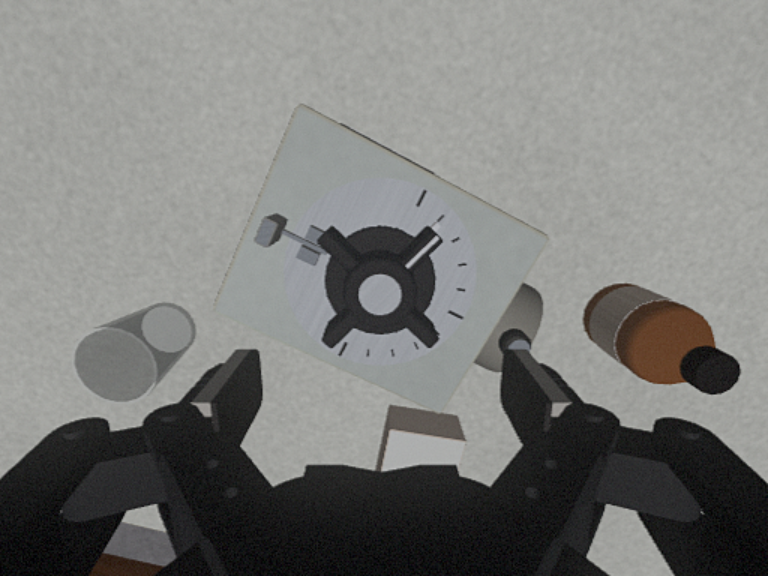

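The wrist view shows the hub at (380,293) in the enlarged picture, lugs on the diagonals, the pointer at about number 1 at upper right, and the bolt tab at (270,230). The jaws line up with the lug gaps. I'll check the bolt guide's height before lowering.

```bash
python3 - <<'E'
from h import *
f=cam("wrist")
for u,v in [(312,235),(308,252),(320,248),(295,238),(270,225),(380,293),(432,205)]:
    p=atd(f,u/1.5,v/1.5);print((u,v),p.round(4),"r",np.hypot(p[0]-.5645,p[1]+.044).round(4))
print(atz(f,380/1.5,293/1.5,.139).round(4), arm.nose_length)
for n,u,v in [("m0",421,198),("m5",456,315),("m10",343,350)]: print(n,atz(f,u/1.5,v/1.5,.095).round(4))
E
```

```text
(312, 235) [ 0.5513 -0.0964  0.1021] r 0.054
(308, 252) [ 0.5633 -0.0961  0.1029] r 0.0521
(320, 248) [ 0.5584 -0.089   0.1024] r 0.0454
(295, 238) [ 0.5567 -0.107   0.1019] r 0.0635
(270, 225) [ 0.5485 -0.1197  0.126 ] r 0.0774
(380, 293) [ 0.5669 -0.0434  0.1395] r 0.0024
(432, 205) [ 0.509  -0.0239  0.0954] r 0.059
[ 0.567  -0.0434  0.139 ] 0.017
m0 [ 0.5067 -0.0325  0.095 ]
m5 [0.5792 0.0187 0.095 ]
m10 [ 0.6302 -0.0536  0.095 ]
```

{"fn": "step_arm", "kwargs": {
  "moves": [
    [-0.1, 0, 0, 0, 0, 0, 0.75],
    [0, 0, 3, 0, 0, 0, 0.75],
    [0, 0, 3, 0, 0, 0, 0.75],
    [0, 0, 2, 0, 0, 0, 0.75],
    [0, 0, 1, 0, 0, 0, 0.75],
    [0, 0, 0, 0, 0, 0, 0.75]
  ]
}}

```text
clock: 6.2
ee_pos: [0.5653, -0.043, 0.1582]
orientation: [0.461, -3.107, -0.0]
contact_force: [-0.1, -0.4, -0.0]
finger_gap: 0.0645
```

```bash
python3 - <<'E'
from h import *
s=arm.state();print(s["clock"],s["ee_pos"].round(4),s["finger_gap"],s["contact_force"],s["torque"])
f=cam("wrist");cv2.imwrite("pics/w2.png",cv2.resize(f["frame"],(768,576)))
f=cam("side");cv2.imwrite("pics/s2.png",cv2.resize(f["frame"][80:300,150:410],None,fx=3,fy=3))
E
```

```text
6.2 [ 0.5653 -0.043   0.1582] 0.06446705944625394 [-0.08802541 -0.43955356 -0.03963469] [ 0.08154894 -0.03040806 -0.02568238]
```

View pics/w2.png

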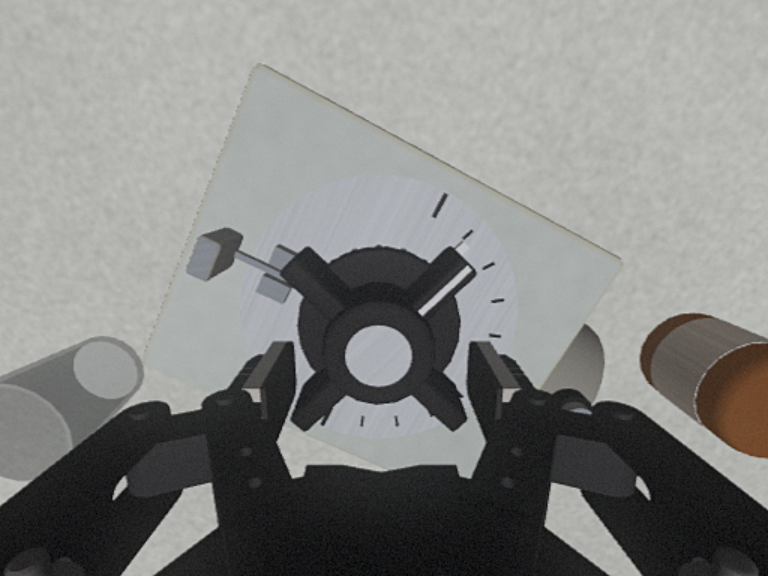

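View pics/s2.png

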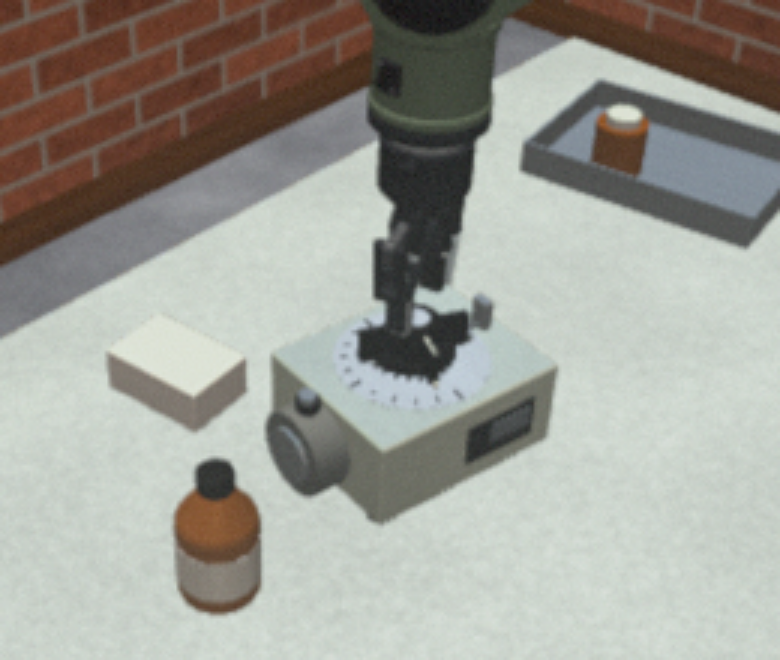

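The jaws sit in the two gaps, and the pointer (465,240) is on the first small mark after 0, which is number 1. Lowering the rest of the way.

{"fn": "step_arm", "kwargs": {
  "moves": [
    [0, 0, 1, 0, 0, 0, 0.75],
    [0, 0, 1, 0, 0, 0, 0.75],
    [0, 0, 0.7, 0, 0, 0, 0.75],
    [0, 0, 0, 0, 0, 0, 0.75]
  ]
}}

```text
clock: 6.8
ee_pos: [0.565, -0.043, 0.1307]
orientation: [0.461, -3.107, -0.001]
contact_force: [-0.7, -0.3, -0.1]
finger_gap: 0.0641
```

{"fn": "step_arm", "kwargs": {
  "moves": [
    [0, 0, 0, 0, 0, 5, 0.75],
    [0, 0, 0, 0, 0, 5, 0.75],
    [0, 0, 0, 0, 0, 4, 0.75],
    [0, 0, 0, 0, 0, 0, 0.75]
  ]
}}

```text
clock: 7.3
ee_pos: [0.5654, -0.043, 0.1316]
orientation: [-0.079, 3.14, -0.0]
contact_force: [-0.2, 0.1, -0.4]
finger_gap: 0.0638
```

```bash
cat > look.py <<'E'
from h import *
import sys
s=arm.state();M=R.from_rotvec(s["orientation"]).as_matrix()
print(s["clock"],s["ee_pos"].round(4),"yaw_y",np.degrees(np.arctan2(M[1,1],M[0,1])).round(1),s["finger_gap"].round(4),s["contact_force"].round(1),s["torque"].round(2),s["qpos"].round(2))
f=cam("wrist");cv2.imwrite(f"pics/{sys.argv[1]}.png",cv2.resize(f["frame"],(768,576)))
E
python3 look.py w3
```

```text
Traceback (most recent call last):
  File "look.py", line 4, in <module>
    print(s["clock"],s["ee_pos"].round(4),"yaw_y",np.degrees(np.arctan2(M[1,1],M[0,1])).round(1),s["finger_gap"].round(4),s["contact_force"].round(1),s["torque"].round(2),s["qpos"].round(2))
                                                                                                 ^^^^^^^^^^^^^^^^^^^^^
AttributeError: 'float' object has no attribute 'round'
```

```bash
sed -i 's/s\["finger_gap"\].round(4)/round(s["finger_gap"],4)/' look.py
python3 look.py w3
```

```text
7.3 [ 0.5654 -0.043   0.1316] yaw_y 92.9 0.0638 [-0.2  0.1 -0.4] [-0.03 -0.01 -0.01] [ 0.52  0.7  -0.79  1.83  0.63  0.89  1.05]
```

View pics/w3.png

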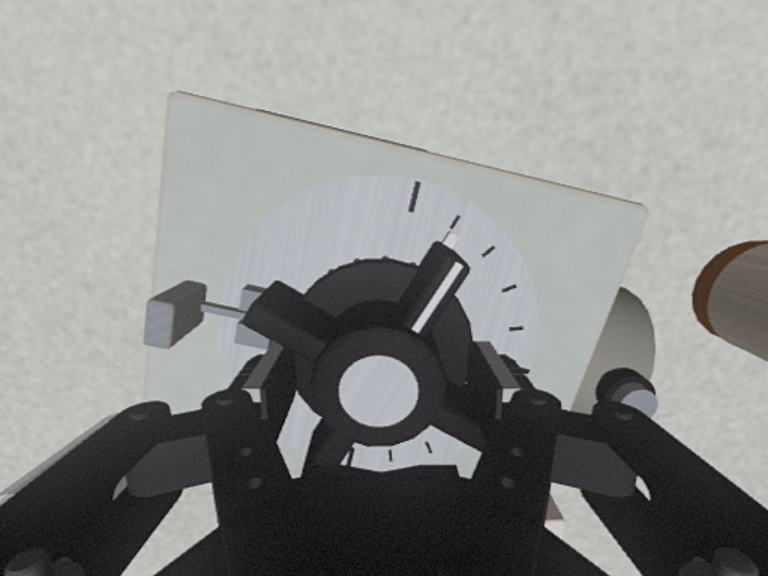

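The pointer is still on 1, and the jaws are about to touch the lugs. Turning on slowly.

{"fn": "step_arm", "kwargs": {
  "moves": [
    [0, 0, 0, 0, 0, 3, 0.75],
    [0, 0, 0, 0, 0, 3, 0.75],
    [0, 0, 0, 0, 0, 3, 0.75],
    [0, 0, 0, 0, 0, 3, 0.75],
    [0, 0, 0, 0, 0, 0, 0.75]
  ]
}}

```text
clock: 7.98
ee_pos: [0.5653, -0.0431, 0.1314]
orientation: [0.248, 3.132, -0.0]
contact_force: [-0.3, -0.2, 1.0]
finger_gap: 0.0642
```

```bash
python3 look.py w4
```

```text
7.975 [ 0.5653 -0.0431  0.1314] yaw_y 81.0 0.0642 [-0.3 -0.2  1. ] [-0.02  0.06  0.04] [ 0.49  0.68 -0.74  1.83  0.59  0.87  0.87]
```

View pics/w4.png

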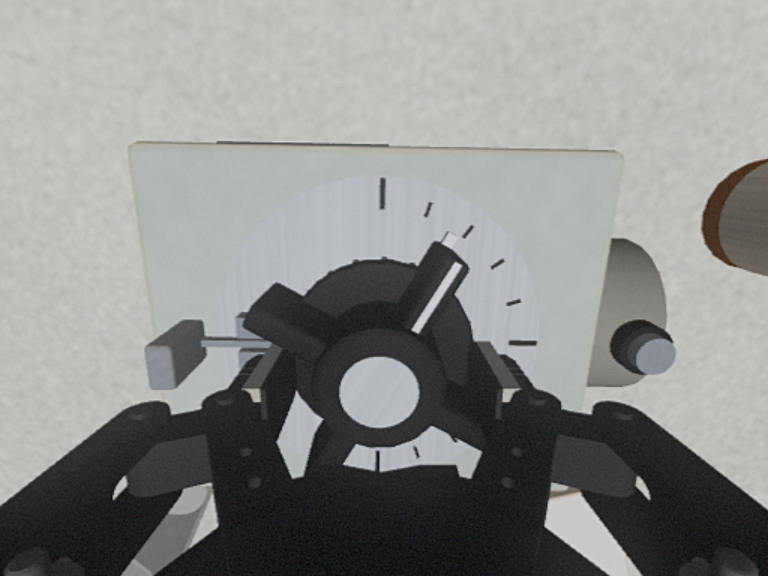

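```bash
python3 - <<'E'
from h import *
f=cam("wrist");g=lambda u,v,z:atz(f,u/1.5,v/1.5,z)
c=g(379,391,.139);d=(g(460,266,.135)-g(415,330,.135));m0=g(382,194,.095);m2=g(468,231,.095);m5=g(523,343,.095);m10=g(378,462,.095);t=g(450,240,.107)
a=lambda v:np.degrees(np.arctan2(v[1],v[0])).round(1)
print(c,(m0+m10)/2,a(d),a(t-c),a(m0-c),a(m2-c),a(m5-c),a(m0-m10))
E
```

```text
[ 0.56728828 -0.04375796  0.139     ] [ 0.5681231  -0.04367239  0.095     ] 138.6 140.4 170.0 133.6 79.3 170.2
```

{"fn": "step_arm", "kwargs": {
  "moves": [
    [0, 0, 0, 0, 0, 0, 0.75],
    [0, 0, 0, 0, 0, 0, 0.75]
  ]
}}

```text
clock: 8.32
ee_pos: [0.5652, -0.0431, 0.1313]
orientation: [-0.249, -3.132, -0.0]
contact_force: [-0.3, -0.1, -0.1]
finger_gap: 0.0642
```

```bash
python3 look.py w5
```

```text
8.325 [ 0.5652 -0.0431  0.1313] yaw_y 80.9 0.0642 [-0.3 -0.1 -0.1] [-0.03 -0.05  0.04] [ 0.49  0.68 -0.74  1.83  0.59  0.87  0.87]
```

View pics/w5.png

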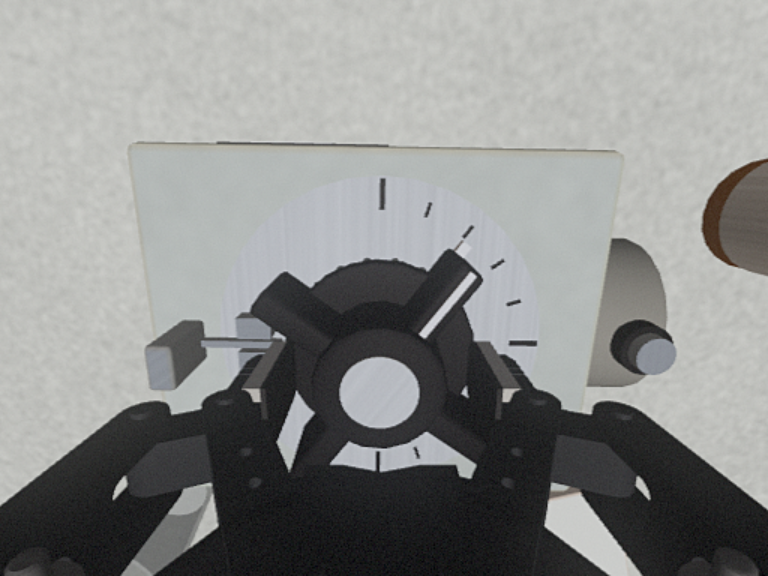

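After waiting, the pointer tip (463,246) lines up with mark 2 (468,231): one click, to 2, and the collar jumped and settled away from the jaws. Each further 18° turn of the tool gives one click.

{"fn": "step_arm", "kwargs": {
  "moves": [
    [0, 0, 0, 0, 0, 4, 0.75],
    [0, 0, 0, 0, 0, 4, 0.75],
    [0, 0, 0, 0, 0, 4, 0.75],
    [0, 0, 0, 0, 0, 3, 0.75],
    [0, 0, 0, 0, 0, 3, 0.75],
    [0, 0, 0, 0, 0, 0, 0.75],
    [0, 0, 0, 0, 0, 0, 0.75],
    [0, 0, 0, 0, 0, 0, 0.75]
  ]
}}

```text
clock: 9.38
ee_pos: [0.5652, -0.0431, 0.1313]
orientation: [-0.736, -3.054, -0.0]
contact_force: [-0.1, 0.0, 0.2]
finger_gap: 0.0643
```

{"fn": "step_arm", "kwargs": {
  "moves": [
    [0, 0, 0, 0, 0, 4, 0.75],
    [0, 0, 0, 0, 0, 4, 0.75],
    [0, 0, 0, 0, 0, 4, 0.75],
    [0, 0, 0, 0, 0, 3, 0.75],
    [0, 0, 0, 0, 0, 3, 0.75],
    [0, 0, 0, 0, 0, 0, 0.75],
    [0, 0, 0, 0, 0, 0, 0.75],
    [0, 0, 0, 0, 0, 0, 0.75]
  ]
}}

```text
clock: 10.38
ee_pos: [0.5652, -0.043, 0.1313]
orientation: [-1.204, -2.901, -0.0]
contact_force: [0.2, 0.7, -0.2]
finger_gap: 0.0641
```

```bash
python3 look.py w6
```

```text
10.375 [ 0.5652 -0.043   0.1313] yaw_y 44.9 0.0641 [ 0.2  0.7 -0.2] [-0.01  0.    0.03] [ 0.39  0.64 -0.59  1.83  0.48  0.81  0.34]
```

View pics/w6.png

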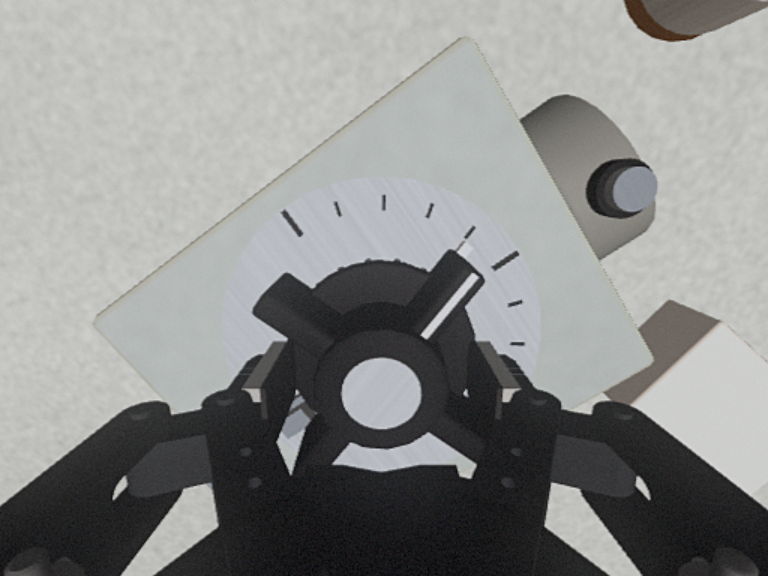

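The pointer tip (465,246) is on the fourth mark (470,232), just before the long mark 5 at (507,260), so the setting is 4. Three more clicks take it to 7.

{"fn": "step_arm", "kwargs": {
  "moves": [
    [0, 0, 0, 0, 0, 4, 0.75],
    [0, 0, 0, 0, 0, 4, 0.75],
    [0, 0, 0, 0, 0, 4, 0.75],
    [0, 0, 0, 0, 0, 3, 0.75],
    [0, 0, 0, 0, 0, 3, 0.75],
    [0, 0, 0, 0, 0, 0, 0.75],
    [0, 0, 0, 0, 0, 0, 0.75],
    [0, 0, 0, 0, 0, 0, 0.75]
  ]
}}

```text
clock: 11.42
ee_pos: [0.5653, -0.043, 0.1313]
orientation: [-1.643, -2.677, -0.0]
contact_force: [-0.2, 1.0, -0.5]
finger_gap: 0.0641
```

{"fn": "step_arm", "kwargs": {
  "moves": [
    [0, 0, 0, 0, 0, 4, 0.75],
    [0, 0, 0, 0, 0, 4, 0.75],
    [0, 0, 0, 0, 0, 4, 0.75],
    [0, 0, 0, 0, 0, 3, 0.75],
    [0, 0, 0, 0, 0, 3, 0.75],
    [0, 0, 0, 0, 0, 0, 0.75],
    [0, 0, 0, 0, 0, 0, 0.75],
    [0, 0, 0, 0, 0, 0, 0.75]
  ]
}}

```text
clock: 12.42
ee_pos: [0.5653, -0.043, 0.1313]
orientation: [-2.042, -2.387, -0.0]
contact_force: [0.3, -0.4, 0.7]
finger_gap: 0.0638
```

{"fn": "step_arm", "kwargs": {
  "moves": [
    [0, 0, 0, 0, 0, 4, 0.75],
    [0, 0, 0, 0, 0, 4, 0.75],
    [0, 0, 0, 0, 0, 4, 0.75],
    [0, 0, 0, 0, 0, 3, 0.75],
    [0, 0, 0, 0, 0, 3, 0.75],
    [0, 0, 0, 0, 0, 0, 0.75],
    [0, 0, 0, 0, 0, 0, 0.75],
    [0, 0, 0, 0, 0, 0, 0.75]
  ]
}}

```text
clock: 13.42
ee_pos: [0.5653, -0.0431, 0.1313]
orientation: [-2.39, -2.038, -0.0]
contact_force: [0.0, -0.2, -0.6]
finger_gap: 0.0644
```

```bash
python3 look.py w7
```

```text
13.425 [ 0.5653 -0.0431  0.1313] yaw_y -9.1 0.0644 [ 0.  -0.2 -0.6] [ 0.02 -0.05 -0.03] [ 0.22  0.6  -0.35  1.84  0.29  0.75 -0.44]
```

View pics/w7.png

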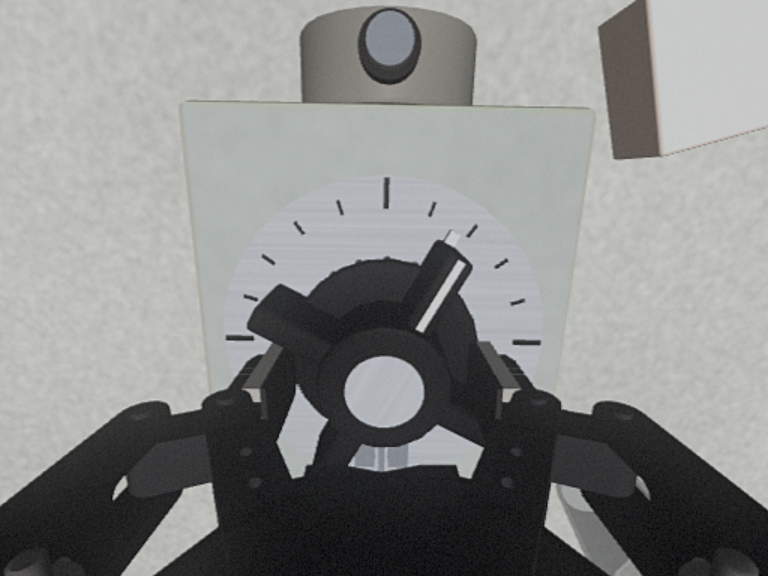

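Mark 5 is at (387,192), 6 at (432,209) and 7 at (471,231). The pointer tip (452,238) is just short of 7, probably still settling, so I'll wait and look again.

{"fn": "step_arm", "kwargs": {
  "moves": [
    [0, 0, 0, 0, 0, 0, 0.75],
    [0, 0, 0, 0, 0, 0, 0.75],
    [0, 0, 0, 0, 0, 0, 0.75],
    [0, 0, 0, 0, 0, 0, 0.75]
  ]
}}

```text
clock: 13.98
ee_pos: [0.5653, -0.0431, 0.1313]
orientation: [-2.391, -2.038, 0.0]
contact_force: [0.6, 0.1, 0.5]
finger_gap: 0.0641
```

```bash
python3 look.py w8
```

```text
13.975 [ 0.5653 -0.0431  0.1313] yaw_y -9.1 0.0641 [0.6 0.1 0.5] [ 0.05 -0.    0.  ] [ 0.22  0.6  -0.35  1.84  0.29  0.75 -0.44]
```

View pics/w8.png

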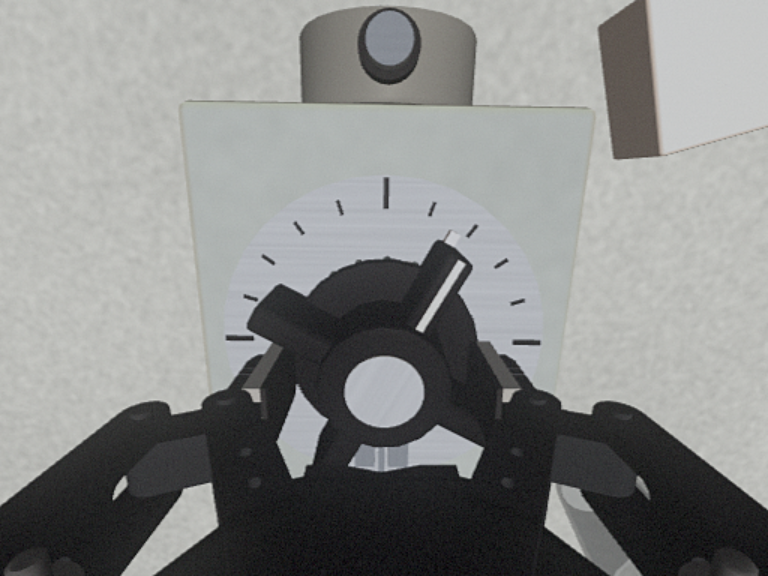

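It has not jumped yet and is held by the jaws near half-way. I'll nudge it 2° and look.

{"fn": "step_arm", "kwargs": {
  "moves": [
    [0, 0, 0, 0, 0, 2, 0.75],
    [0, 0, 0, 0, 0, 0, 0.75],
    [0, 0, 0, 0, 0, 0, 0.75],
    [0, 0, 0, 0, 0, 0, 0.75],
    [0, 0, 0, 0, 0, 0, 0.75]
  ]
}}

```text
clock: 14.65
ee_pos: [0.5653, -0.0431, 0.1313]
orientation: [-2.426, -1.996, -0.0]
contact_force: [0.4, 0.4, 0.3]
finger_gap: 0.0642
```

```bash
python3 look.py w9
```

```text
14.65 [ 0.5653 -0.0431  0.1313] yaw_y -11.1 0.0642 [0.4 0.4 0.3] [ 0.01  0.02 -0.02] [ 0.21  0.6  -0.34  1.84  0.28  0.75 -0.47]
```

View pics/w9.png

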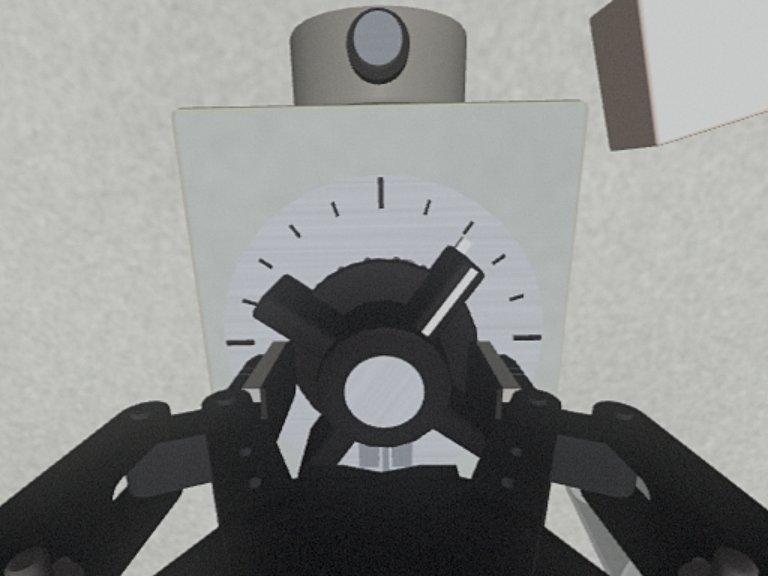

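Now it has jumped: the pointer (463,244) is on 7 (467,229). The last click needs another 18°.

{"fn": "step_arm", "kwargs": {
  "moves": [
    [0, 0, 0, 0, 0, 4, 0.75],
    [0, 0, 0, 0, 0, 4, 0.75],
    [0, 0, 0, 0, 0, 4, 0.75],
    [0, 0, 0, 0, 0, 3, 0.75],
    [0, 0, 0, 0, 0, 3, 0.75],
    [0, 0, 0, 0, 0, 0, 0.75],
    [0, 0, 0, 0, 0, 0, 0.75],
    [0, 0, 0, 0, 0, 0, 0.75],
    [0, 0, 0, 0, 0, 0, 0.75]
  ]
}}

```text
clock: 15.82
ee_pos: [0.5653, -0.0431, 0.1313]
orientation: [-2.708, -1.592, -0.0]
contact_force: [-0.3, 0.2, 0.3]
finger_gap: 0.064
```

```bash
python3 look.py w10
```

```text
15.825 [ 0.5653 -0.0431  0.1313] yaw_y -29.1 0.064 [-0.3  0.2  0.3] [ 0.03 -0.06 -0.  ] [ 0.16  0.59 -0.26  1.84  0.21  0.73 -0.73]
```

View pics/w10.png

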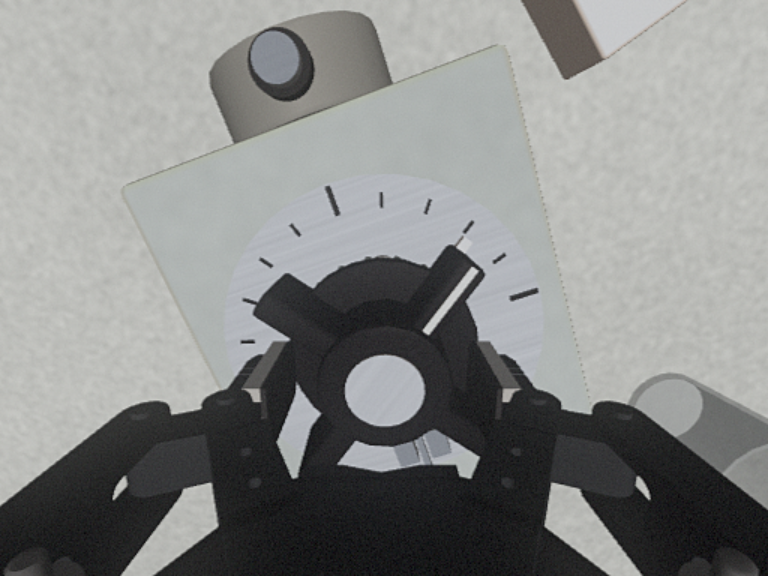

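The pointer (463,243) is on 8 at (468,228), two short marks before the long mark 10 at (523,295). I'll back off a few degrees, lift clear and move behind the tab with the jaws shut.

{"fn": "step_arm", "kwargs": {
  "moves": [
    [0, 0, 0, 0, 0, -4, 0.75],
    [0, 0, -1.5, 0, 0, 0, 0.75],
    [0, 0, -2.5, 0, 0, 0, 0.75],
    [0, 0, -3, 0, 0, 0, 0.75],
    [0, 0, 0, 0, 0, -7.5, 0.5],
    [0, 0, 0, 0, 0, -7.5, 0.2],
    [-3, 0, 0, 0, 0, 0, 0],
    [-3, 0, 0, 0, 0, 0, 0],
    [-3, 0, 0, 0, 0, 0, 0],
    [-2.3, 0, 0, 0, 0, 0, 0],
    [0, 0, 0, 0, 0, 0, 0],
    [0, 0, 0, 0, 0, 0, 0]
  ]
}}

```text
clock: 17.38
ee_pos: [0.5457, -0.1537, 0.202]
orientation: [2.409, 2.016, 0.001]
contact_force: [0.6, 0.2, 0.1]
finger_gap: 0.0001
```

```bash
python3 look.py w11; python3 - <<'E'
from h import *
f=cam("top");cv2.imwrite("pics/t11.png",cv2.resize(f["frame"][130:320,150:400],None,fx=3.1,fy=3.1,interpolation=cv2.INTER_CUBIC))
E
```

```text
17.375 [ 0.5457 -0.1537  0.202 ] yaw_y -10.2 0.0001 [0.6 0.2 0.1] [-0.   -0.01  0.04] [ 0.42  0.5  -0.35  1.79  0.21  0.89 -0.2 ]
```

View pics/w11.png

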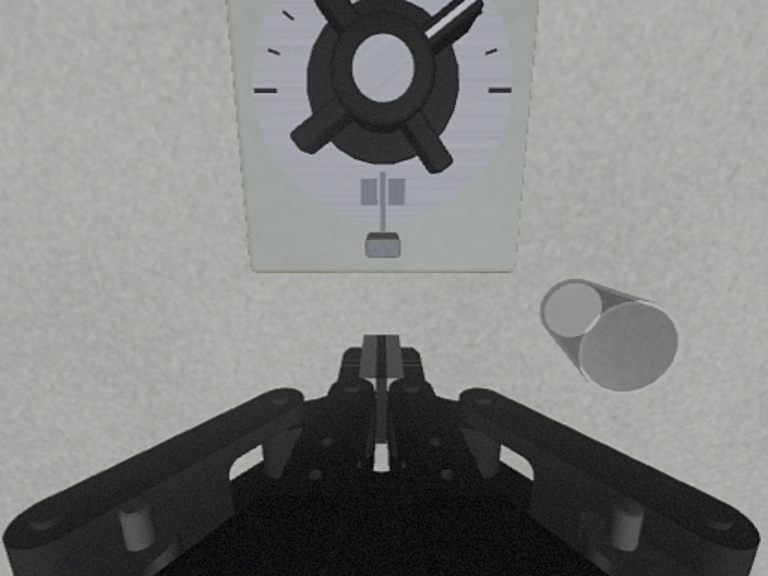

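View pics/t11.png

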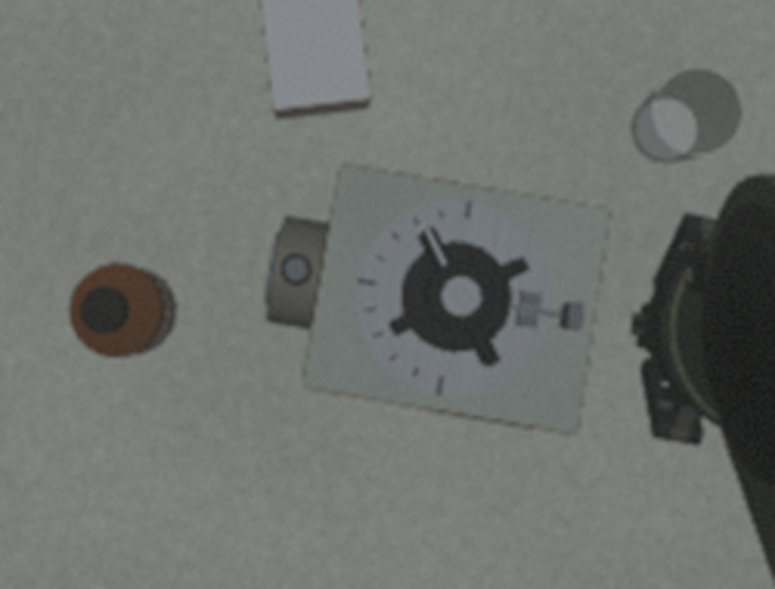

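Both views show the collar on 8 (top view: pointer lug at (430,245), marks 9 and 10 beyond it), and the jaws are lined up with the tab (381 vs 382 px). Lowering.

{"fn": "step_arm", "kwargs": {
  "moves": [
    [0, 0, 3, 0, 0, 0, 0],
    [0, 0, 3, 0, 0, 0, 0],
    [0, 0, 1.4, 0, 0, 0, 0],
    [0, 0, 0, 0, 0, 0, 0]
  ]
}}

```text
clock: 17.98
ee_pos: [0.5453, -0.1538, 0.127]
orientation: [-2.408, -2.017, 0.001]
contact_force: [-0.3, 0.1, 0.0]
finger_gap: -0.0004
```

{"fn": "step_arm", "kwargs": {
  "moves": [
    [0.5, 0, 0, 0, 0, 0, 0],
    [0.5, 0, 0, 0, 0, 0, 0],
    [0.4, 0, 0, 0, 0, 0, 0],
    [0, 0, 0, 0, 0, 0, 0]
  ]
}}

```text
clock: 18.48
ee_pos: [0.5481, -0.1401, 0.1276]
orientation: [2.408, 2.017, 0.0]
contact_force: [0.0, 0.2, 0.6]
finger_gap: -0.0003
```

```bash
python3 look.py w12
```

```text
18.475 [ 0.5481 -0.1401  0.1276] yaw_y -10.1 -0.0003 [0.  0.2 0.6] [ 0.01 -0.02 -0.07] [ 0.37  0.6  -0.32  1.85  0.27  0.73 -0.27]
```

View pics/w12.png

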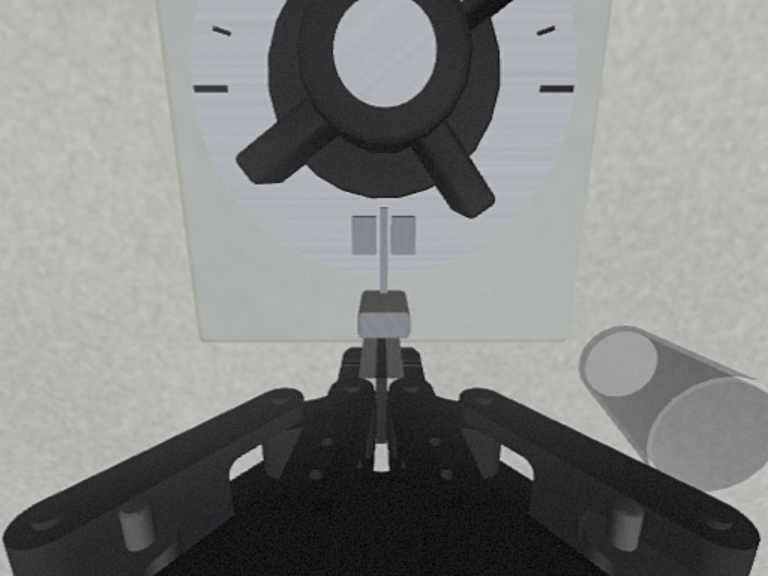

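The jaws are directly behind the tab, about to touch. Pushing.

{"fn": "step_arm", "kwargs": {
  "moves": [
    [0.3, 0, 0, 0, 0, 0, 0],
    [0.3, 0, 0, 0, 0, 0, 0],
    [0.2, 0, 0, 0, 0, 0, 0],
    [0, 0, 0, 0, 0, 0, 0]
  ]
}}

```text
clock: 19.02
ee_pos: [0.5493, -0.1325, 0.1273]
orientation: [-2.409, -2.017, -0.0]
contact_force: [-0.5, -0.9, 0.3]
finger_gap: 0.0
```

{"fn": "step_arm", "kwargs": {
  "moves": [
    [0.2, 0, 0, 0, 0, 0, 0],
    [0.2, 0, 0, 0, 0, 0, 0],
    [0.2, 0, 0, 0, 0, 0, 0],
    [0, 0, 0, 0, 0, 0, 0]
  ]
}}

```text
clock: 19.52
ee_pos: [0.5504, -0.1264, 0.1273]
orientation: [-2.408, -2.017, -0.0]
contact_force: [0.8, -0.1, -0.5]
finger_gap: 0.0
```

```bash
python3 look.py w13
```

```text
19.525 [ 0.5504 -0.1264  0.1273] yaw_y -10.1 0.0 [ 0.8 -0.1 -0.5] [-0.09 -0.05  0.  ] [ 0.35  0.6  -0.32  1.85  0.27  0.73 -0.3 ]
```

View pics/w13.png

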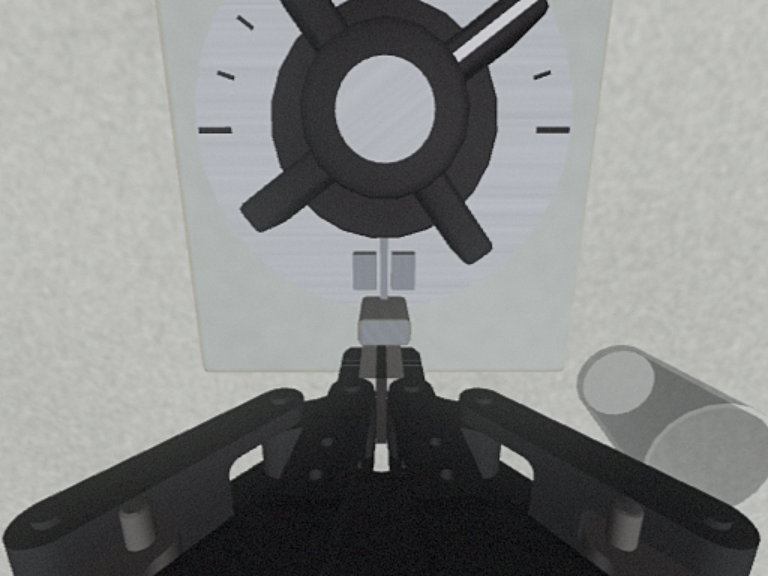

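{"fn": "step_arm", "kwargs": {
  "moves": [
    [0.2, 0, 0, 0, 0, 0, 0],
    [0.2, 0, 0, 0, 0, 0, 0],
    [0, 0, 0, 0, 0, 0, 0]
  ]
}}

```text
clock: 19.95
ee_pos: [0.5508, -0.1242, 0.1273]
orientation: [2.409, 2.015, -0.002]
contact_force: [-1.2, -10.0, 1.6]
finger_gap: 0.0001
```

{"fn": "step_arm", "kwargs": {
  "moves": [
    [0.2, 0, 0, 0, 0, 0, 0],
    [0, 0, 0, 0, 0, 0, 0]
  ]
}}

```text
clock: 20.2
ee_pos: [0.5508, -0.1239, 0.1273]
orientation: [2.41, 2.012, -0.005]
contact_force: [-3.2, -19.3, 2.5]
finger_gap: 0.0002
```

{"fn": "step_arm", "kwargs": {
  "moves": [
    [0.2, 0, 0, 0, 0, 0, 0],
    [0, 0, 0, 0, 0, 0, 0]
  ]
}}

```text
clock: 20.45
ee_pos: [0.5508, -0.1237, 0.1274]
orientation: [2.41, 2.01, -0.007]
contact_force: [-3.9, -27.2, 3.1]
finger_gap: -0.0
```

```bash
python3 look.py w14
```

```text
20.45 [ 0.5508 -0.1237  0.1274] yaw_y -10.3 -0.0 [ -3.9 -27.2   3.1] [-5.97  0.88  0.02] [ 0.34  0.6  -0.32  1.85  0.27  0.73 -0.31]
```

View pics/w14.png

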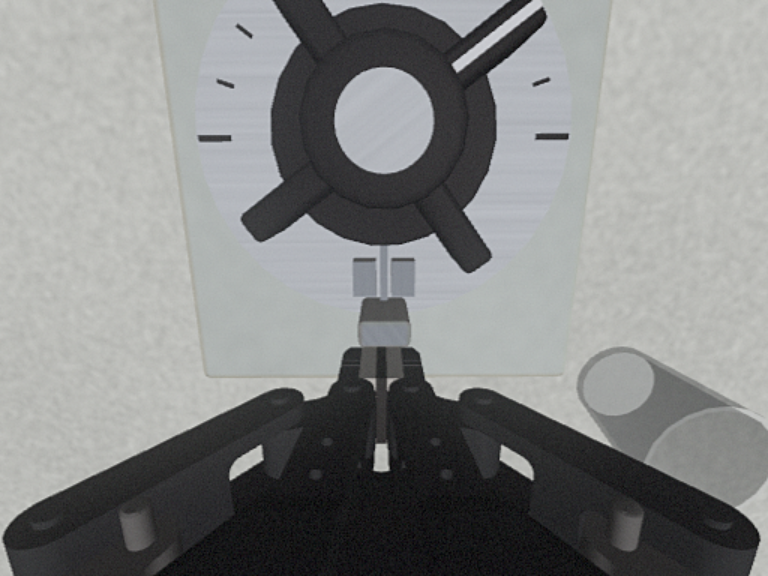

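A firm stop at 27 N. The TCP is 81 mm from the axis, less 11 mm of jaw and 5 mm of tab, which puts the tab at about 66 mm: home. Retreating to verify.

{"fn": "step_arm", "kwargs": {
  "moves": [
    [-0.6, 0, 0, 0, 0, 0, 0],
    [-2, 0, 0, 0, 0, 0, 0],
    [-3, 0, 0, 0, 0, 0, 0],
    [0, 0, -3, 0, 0, 0, 0],
    [0, 0, -4, 0, 0, 0, 0],
    [0, 0, -2, 0, 0, 0, 0],
    [0, 0, 0, 0, 0, 0, 0],
    [0, 0, 0, 0, 0, 0, 0]
  ]
}}

```text
clock: 21.5
ee_pos: [0.5414, -0.1744, 0.2166]
orientation: [-2.409, -2.016, 0.001]
contact_force: [-0.5, -1.4, 0.2]
finger_gap: 0.0002
```

```bash
python3 look.py w15; python3 - <<'E'
from h import *
f=cam("top");cv2.imwrite("pics/t15.png",cv2.resize(f["frame"][130:320,150:400],None,fx=3.1,fy=3.1,interpolation=cv2.INTER_CUBIC))
E
```

```text
21.5 [ 0.5414 -0.1744  0.2166] yaw_y -10.1 0.0002 [-0.5 -1.4  0.2] [ 0.03  0.04 -0.02] [ 0.47  0.49 -0.36  1.77  0.21  0.92 -0.16]
```

View pics/w15.png

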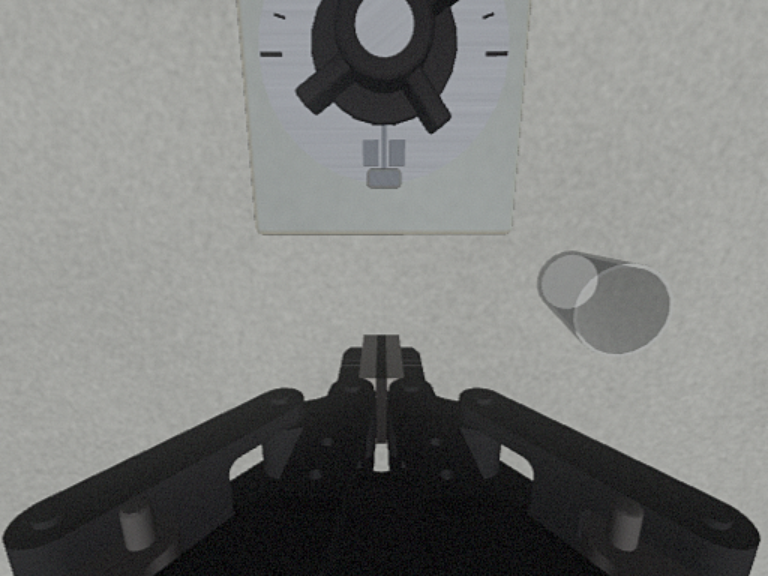

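View pics/t15.png

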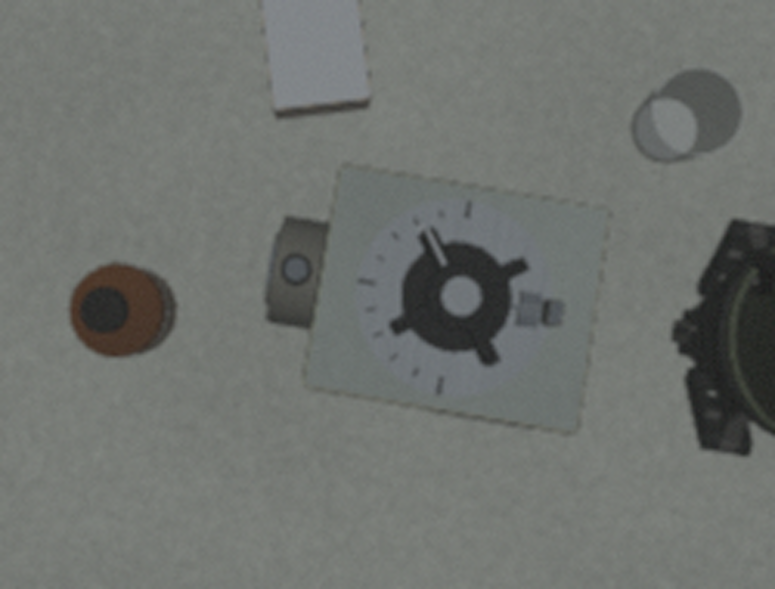

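```bash
python3 - <<'E'
from h import *
f=cam("wrist");g=lambda u,v,z:atz(f,u/1.5,v/1.5,z)
print("wrist tab-axis",np.linalg.norm(g(384,178,.126)-g(385,25,.139)+[0,0,.013]))
f=cam("top");P=lambda x,y,z:atz(f,150+x/3.1-.35,130+y/3.1-.35,z)
c=P(461,297,.139)
t=P(555,311,.126);print("top tab-axis",np.linalg.norm((t-c)[:2]), "before",np.linalg.norm((P(574,316,.126)-c)[:2]))
d=P(429,230,.135)-c;print("number",(169.9-np.degrees(np.arctan2(d[1],d[0])))/18)
d=P(427,232,.135)-P(444,262,.135);print("number line",(169.9-np.degrees(np.arctan2(d[1],d[0])))/18)
E
```

```text
wrist tab-axis 0.06574142044868907
top tab-axis 0.06512997143785204 before 0.07817283223755053
number 8.092277785487978
number line 7.839193899877326
```

The tab is 65–66 mm from the axis in both cameras (home is 66), the setting reads 8, and the bystanders haven't moved. Handing in.

```bash
python3 -c "
from plant import arm
print(arm.finish_job())"
```

```text
the job is handed in; nothing more can be done
None
```

The collar is set to 8 and the lock bolt is fully home. I handed the job in at about 22 s of the 64 s allowed.

- **Collar:** I put the jaws in two opposite lug gaps, turned the tool about the collar axis from 1 to 8, then lifted clear. I checked the pointer in the wrist camera at 1, 2, 4, 7 and 8. At 7 the collar first hung near half-way, and a 2° nudge made it jump on. It was never seen past 8.
- **Bolt:** I pushed the tab with the jaws shut until it met a firm stop at about 27 N, then backed away.
- **Last checks:**
  - The tab is 65.7 mm (wrist camera) and 65.1 mm (top camera) from the axis; home is 66 mm.
  - The collar reads 8.1 and 7.8 by two measurements in the top image, so 8.
  - The bottle, beaker and box looked unchanged in the pictures.
  - The gripper is clear and touches nothing.
- **Disagreement:** The top and wrist cameras differed by about 3 mm on the collar axis, so I used a point between them. It caused no trouble.

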